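# Set the photometer's filter dial four clicks on and take the reading

### The job

The next test needs the photometer's filter four stops further on: with the fingertips, push the bar of the filter dial clockwise (seen from above) exactly four clicks from where it stands now, without going past the fourth, and leave it resting in that click. Then press the green measuring key all the way down and let it come up again. Only push and press: do not pinch the dial's bar, do not press the key before the dial is set, and leave the cuvette in its well and the other things on the bench where they are.

Things in the scene. Friction and masses are not known exactly. Their poses are not given: they have to be found in the camera images.
- photometer: white bench photometer, fixed on the table, 200 (x) x 250 (y) mm, flat panel 85 mm above the table; origin under its centre on the table, x to its back, display faces -x, z up. On the panel: dial axis at x 18, y 58 mm; green key at x -18, y -76; black cuvette well, 31 mm square, at x 52, y -76, rising 24 mm above the panel, its cuvette 46 mm
- dial_centre (a point): on the axis of the black filter dial, level with the top of its finger bar (117 mm above the table). Dial: 88 mm disc, its face 94 mm above the table; on it an upright grey bar 13 mm thick, 23 mm tall (5 mm thick in its top 4 mm), from 17 mm behind the axis to 41 mm ahead of it. Nothing else stands above the panel within 100 mm of the axis
- dial_tip (a point): top of the finger bar at its long, pointing end, marked with a red line: 40 mm from the dial's axis, level with dial_centre. The bar points to one of nine coloured dots set 30 degrees apart round the dial, one for each filter
- dial (a joint): angle of the filter dial in rad, grows as it turns clockwise seen from above. Click-stops every 0.5236 rad (30 degrees) from 0 to 4.19 (end stops just beyond). It starts in one of the clicks 0, 0.52, 1.05 or 1.57. About 0.15 N m (5 N at 30 mm from the axis) starts it out of a click; just past half-way to the next, it snaps forward into that one by itself
- bar_push: the flank of the finger bar that is touched when pushing the dial clockwise (on the left when looking from the axis along the bar to its pointing end); its origin is on the dial's axis at the panel, x along the bar to its pointing end
- bar_far: the opposite flank of the finger bar; its origin is on the dial's axis at the panel, x along the bar to its pointing end. Force on both flanks at once counts as pinching
- key_top (a point): middle of the top of the green measuring key, 28 x 40 mm (instrument x, y), 94 mm above the table when up
- key (a joint): travel of the measuring key in m: 0 up, 0.005 fully down; a spring returns it, 1.6 N at the top, 5.6 N at the bottom
- cuvette: clear plastic cuvette, 13 x 13 x 46 mm, standing loose in the black well; origin at its underside
- sample_cup: sample cup with red lid, 44 mm wide, 76 mm tall, loose beside the photometer; origin at its underside
- dropper_blue: dropper bottle with blue cap, 28 mm wide, 73 mm tall, loose beside the photometer; origin at its underside
- dropper_amber: dropper bottle with orange cap, 28 mm wide, 73 mm tall, loose beside the photometer; origin at its underside
- tube_vial: small clear open vial, 24 mm wide, 26 mm tall, loose beside the photometer; origin at its underside
- bench_timer: white digital timer, 32 x 64 x 62 mm, standing loose to the left; origin at its underside

How it is judged:
By the outcome, as a careful person would: the job done as asked, in the order asked, and still so for the second after the job is handed in, with the robot touching nothing.
It also fails if it takes over 64 s, if anything falls off the work surface, if the arm or the gripper's body presses on something with over 40 N, if the wrist force passes 120 N, or if a joint passes its speed limit or range.

### The arm

A 6-joint arm with a two-finger parallel gripper is mounted at the origin on the work surface; the furniture and walls round the work are solid. World frame = base frame: x ahead of the robot, y to its left, z up, the work surface at z = 0. Lengths are in mm, angles in degrees, forces in N, time in s.
With the tool pointing down it reaches from about 300 to 850 mm from the base axis. Payload 4.2 kg.
Tool frame: the origin (TCP) lies midway between the tips of the shut fingers; the grasp point (between the pads) lies 19 mm behind it (env.grasp_offset is the distance from the TCP to the grasp point, in mm); z points along the fingers, y is the line along which they close (so a half turn about z gives the same grasp; the last joint's range is limited). The gripper opens to 91 mm and grips with 3 to 60 N. Pads are 32 mm wide; open, the fingers measure 118 mm over their backs; the gripper's body (76 mm by 178 mm) begins 60 mm behind the grasp point.
Start: joints at [-73.568, 18.312, 89.639, -0, 72.044, -1.146], TCP at [173.659, -548.166, 213.976] pointing down, gripper open.
Joint ranges: [-177.97, 177.97], [-48.28, 115.42], [12.27, 149.76], [-77.06, 257.06], [2.81, 150.46], [-146.56, 146.56]. Speed limits (degrees/s): [147.25, 147.25, 180, 180, 180, 180].

### API

Orientations are given as [roll, pitch, yaw] about the fixed x, y, z axes, in that order (R = Rz(yaw) Ry(pitch) Rx(roll)).
In Python, from workcell import env, optics gives the robot as it stands. The module is installed in compiled form; this text tells all that it offers.
- The arm moves only by the tool send_rows, never from a script. Its argument "targets" is a list that holds one entry, the list of rows, each a list of 7 numbers: the turn, a rotation vector about the world's x, y, z scaled (see below), then the shift along the world's x, y, z scaled (see below), then the closure, from -1 (fully open) to 1 (shut). In form: [[[rx, ry, rz, x, y, z, gripper], ...]]. A call has 1 to 12 rows; each row shifts and turns the commanded pose from where the row before left it; what a row does not reach is not made up. The controller multiplies each number of a shift by 0.2 m and each number of a turn by pi/2 rad. A row lasts 1/10 s, in which the tool goes at most 50 mm and 8.59 degrees, less where a joint would pass 70% of its speed; a pose out of reach is approached as far as the arm can. A call with a number of a shift or a turn outside -1 to 1 is refused whole. A call with a gripper value outside its range is refused whole. The fingers move at their own pace and stop on an object; "grip_force" is the grip in N (left out, the last holds). Time passes only in rows, so rows that do not move let the fingers close. It gives the time, the measured TCP pose, the force, the opening and the grip force at its end, in the units of the state.
- env.state(): the state, without advancing time (a new reading comes with each control period).
- optics.grab_frame(name): name is "scene" or "top" or "wrist"; returns (picture, depth): 420x560x3 uint8, red, green, blue; 420x560 float32, mm along the optical axis (not along the pixel's ray), 0 where there is no reading.
- optics.camera_info(name): a dict with "camera_matrix" (3x3 intrinsics, pixels), "R" (3x3) and "t" (3): a world point X has camera coordinates R X + t; the wrist camera has in their place "mount" (4x4, takes a point from camera to tool coordinates, whose origin is the TCP and whose axes are the flange's). Camera axes: x right, y down, z forward; pixel columns grow to the right and rows downward; lengths in mm; the calibration is good to about 2 mm. A picture is of the moment at which its call begins: read the wrist's pose just before it. camera_info takes no time and is no camera call.
- env.job_done(): hands the job in; it is judged then, once.
Trained networks look in the newest picture that a camera, given by its name, has taken for a name from the list of things; names that differ only in an ending like _2 or _b are one class to them, and where a whole thing is asked for, a point or a joint stands for the part that bears it (a point fixed in the world has none). Each returns a list of dicts, best first, with "conf" (0 to 1); they miss things now and then, are a little off and sometimes report something else, mostly with a low value. They report only what shows in the picture. A call takes as long as a camera call.
- optics.silhouettes(camera, name): "mask" (420x560 bool, what is visible of it) and "at" ([column, row] in pixels, amid what is visible of it).
- optics.place_of(camera, name): "at" ([column, row] in pixels: a listed point, or the origin of a listed thing).
The state is a dict: "time_s": time; "qpos": joint angles; "qvel": joint speeds; "effort": joint torques, N m; "ee_pos": TCP position; "ee_rot": TCP orientation; "force": force on the tool from outside, world axes, zero at the start; "torque": the same for the moment, N m; "gripper_width": finger opening in mm; "gripper_force": force on a finger pad.
Only numpy, scipy, OpenCV 4.12 (cv2) and the standard library are available. Lean on these libraries where they do the work, as an engineer would, in place of code of your own. Each camera call takes 0.05 s, during which the arm holds its last target. There are 200 camera calls.

## Working session

There is one attempt and no reset: what is moved stays moved. The work goes in short steps, Python scripts to look and compute and a tool call to move; the robot and the scene stay as the last step left them, time stands still between calls to the robot, and variables do not carry over. Pictures are saved under pics/ and viewed, at most 10 in all, crops included, and the job is handed in when it is done.

Besides the shell and the picture viewer there is one more tool, called after "Request:" by a JSON object that holds its "api" and its "payload", one argument or row to a line. send_rows: Moves the arm, as the interface text tells. Its arguments: {"type":"object","properties":{"targets":{"type":"array"},"grip_force":{"type":"number"}},"required":["targets"]}

```bash
mkdir -p pics; cat > h.py <<'E'
import numpy as np, cv2
from workcell import env, optics
def deproj(cam,px,depth=None,z=None):
    i=optics.camera_info(cam);K=np.array(i["camera_matrix"]);R=np.array(i["R"]);t=np.array(i["t"])
    r=np.linalg.inv(K)@[px[0],px[1],1.]
    C=-R.T@t; d=R.T@r
    if z is not None: return C+d*(z-C[2])/d[2]
    return C+d*depth
def save(cam,name):
    p,d=optics.grab_frame(cam); cv2.imwrite(f"pics/{name}.png",p[:,:,::-1]); return p,d
E
python3 - <<'E'
from h import *
s=env.state();print(s["ee_pos"],s["ee_rot"],s["force"],s["gripper_width"])
a,_=save("scene","s1");b,_=save("top","t1")
for n,z in [("dial_centre",117),("dial_tip",117),("key_top",94),("photometer",0)]:
  for c in("top","scene"):
    for r in optics.place_of(c,n)[:2]: print(n,c,r["conf"],np.round(r["at"]),np.round(deproj(c,r["at"],z=z),1))
cv2.imwrite("pics/both.png",cv2.resize(np.vstack([a,b])[:,:,::-1],None,fx=.71,fy=.71))
E
```

```text
[ 173.50339467 -547.65309326  213.10050687] [-1.79894736e+02 -2.07829000e-03  1.75771805e+01] [-0.52635528 -0.35796326  0.58597958] 90.97370211734585
dial_centre top 0.71 [252. 155.] [582.9 117.3 117. ]
dial_centre scene 0.75 [230. 191.] [583.5 110.2 117. ]
dial_tip scene 0.75 [218. 199.] [586.  152.2 117. ]
key_top top 0.72 [305. 189.] [505.6  -1.2  94. ]
key_top scene 0.6 [281. 189.] [505.6  -4.6  94. ]
photometer top 0.64 [276. 178.] [548.6  66.8   0. ]
```

View pics/both.png

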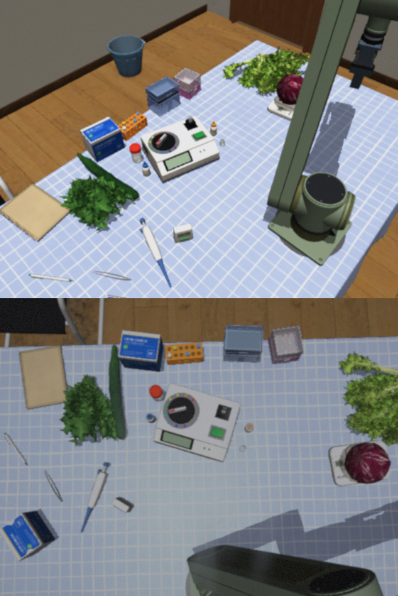

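```bash
python3 - <<'E'
from h import *
a=cv2.imread("pics/t1.png")[110:230,200:360];b=cv2.imread("pics/s1.png")[140:260,180:340]
cv2.imwrite("pics/c1.png",cv2.resize(np.hstack([a,b]),None,fx=2.5,fy=2.5,interpolation=cv2.INTER_CUBIC))
i=optics.camera_info("wrist");print(np.round(i["mount"],3),i["camera_matrix"])
E
```

```text
[[  -0.      -0.964   -0.267   76.567]
 [   1.      -0.      -0.      -0.499]
 [   0.      -0.267    0.964 -170.796]
 [   0.       0.       0.       1.   ]] [[303.3449169    0.         282.93393384]
 [  0.         303.3449169  204.74384316]
 [  0.           0.           1.        ]]
```

View pics/c1.png

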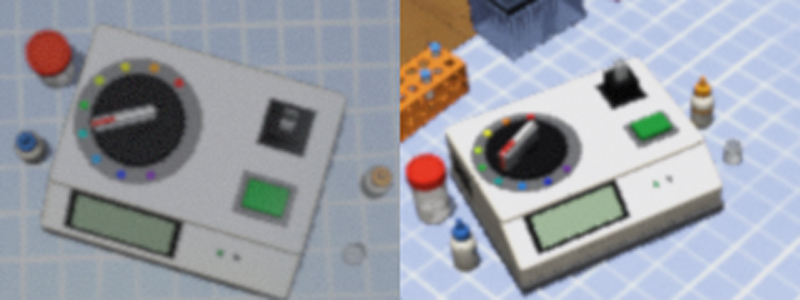

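The bar points at the cyan dot (c1.png about 93,125, from centre 138,118), which is click 3, so the target is the orange dot at click 7. The instrument yaw is about -18°. Next I'll move to a hover for the wrist camera.

Request:
{"api": "send_rows", "payload": {
  "targets": [
    [[0,0,0,0,0,0.22,1],[0,0,0,0,0,0.22,1],[0,0,0.058,0.116,0.19,0,1],[0,0,0.058,0.116,0.19,0,1],[0,0,0.058,0.116,0.19,0,1],[0,0,0.058,0.116,0.19,0,1],[0,0,0.058,0.116,0.19,0,1],[0,0,0.058,0.116,0.19,0,1],[0,0,0.058,0.116,0.19,0,1],[0,0,0.058,0.116,0.19,0,1],[0,0,0.058,0.116,0.19,0,1],[0,0,0.058,0.116,0.19,0,1]]
  ],
  "grip_force": 40
}}

```text
time_s: 1.7
ee_pos: [406.3, -166.5, 302.3]
ee_rot: [179.9, 0.0, 70.0]
force: [1.4, -1.1, 0.5]
gripper_width: 0.7
gripper_force: 0.0
```

Request:
{"api": "send_rows", "payload": {
  "targets": [
    [[0,0,0.058,0.116,0.19,0,1],[0,0,0.058,0.116,0.19,0,1],[0,0,0.058,0.116,0.19,0,1],[0,0,0.058,0.116,0.19,0,1],[0,0,0.058,0.116,0.19,0,1],[0,0,0.058,0.116,0.19,0,1],[0,0,0,0,0,0,1],[0,0,0,0,0,0,1],[0,0,0,0,0,0,1]]
  ]
}}

```text
time_s: 2.6
ee_pos: [544.3, 59.1, 302.0]
ee_rot: [-180.0, 0.0, 101.0]
force: [-0.4, 0.4, 0.0]
gripper_width: 0.4
gripper_force: 0.0
```

```bash
cat >> h.py <<'E'
from scipy.spatial.transform import Rotation as Ro
def wpose():
    s=env.state();i=optics.camera_info("wrist");T=np.eye(4);T[:3,:3]=Ro.from_euler("xyz",s["ee_rot"],degrees=True).as_matrix();T[:3,3]=s["ee_pos"]
    return T@np.array(i["mount"]),np.array(i["camera_matrix"]),s
def wdep(P,K,px,z):
    d=P[:3,:3]@np.linalg.inv(K)@[px[0],px[1],1.]; C=P[:3,3]
    return C+d*(z-C[2])/d[2]
def wproj(P,K,X):
    c=K@(P[:3,:3].T@(np.asarray(X)-P[:3,3])); return c[:2]/c[2]
E
cat > look.py <<'E'
from h import *
import sys
P,K,s=wpose();p,_=save("wrist",sys.argv[1])
print(s["time_s"],np.round(s["ee_pos"],1),np.round(s["ee_rot"],2),np.round(s["force"],1),s["gripper_width"],np.round(s["qpos"],0))
for n,z in [("dial_centre",117),("dial_tip",117),("key_top",94),("bar_push",85),("photometer",0)]:
  for r in optics.place_of("wrist",n)[:1]: print(n,r["conf"],np.round(r["at"]),np.round(wdep(P,K,r["at"],z),1))
E
python3 look.py w1
```

```text
2.6 [544.3  59.1 302. ] [-1.7998e+02  3.0000e-02  1.0104e+02] [-0.4  0.4  0. ] 0.3668541280269437 [ 5. 13. 84. -0. 83. -6.]
dial_centre 0.91 [328. 146.] [587.7 116.5 117. ]
dial_tip 0.64 [327. 109.] [576.4 155.3 117. ]
key_top 0.67 [246. 225.] [508.6  -6.   94. ]
bar_push 0.76 [324. 143.] [586.8 117.1  85. ]
photometer 0.9 [286. 167.] [549.5  66.5   0. ]
```

View pics/w1.png

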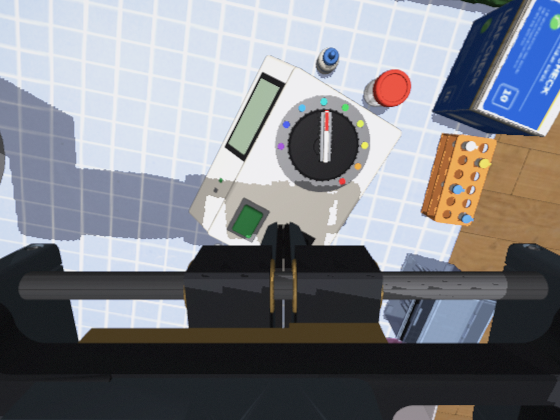

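The bar points at the cyan dot (tip 327,109; axis 328,146). Orange is at 358,166 and the key at 246,222. I'll approach on the push side of the bar with shut fingers.

Request:
{"api": "send_rows", "payload": {
  "targets": [
    [[0,0,0.092,0,0.035,-0.05,1],[0,0,0.092,0,0.035,-0.05,1],[0,0,0.092,0,0.035,-0.05,1],[0,0,0.092,0,0.035,-0.05,1],[0,0,0.092,0,0.035,-0.05,1],[0,0,0.092,0,0.035,-0.05,1],[0,0,0.092,0,0.035,-0.05,1],[0,0,0.092,0,0.035,-0.05,1],[0,0,0.092,0,0.035,-0.05,1],[0,0,0.092,0,0.035,-0.05,1],[0,0,0.092,0,0.035,-0.05,1],[0,0,0,0,0,0,1]]
  ]
}}

```text
time_s: 4.1
ee_pos: [544.0, 136.9, 190.8]
ee_rot: [180.0, -0.2, -167.8]
force: [0.6, -0.4, -0.5]
gripper_width: 0.3
gripper_force: 0.0
```

Request:
{"api": "send_rows", "payload": {
  "targets": [
    [[0,0,0,0,0,-0.1,1],[0,0,0,0,0,-0.1,1],[0,0,0,0,0,-0.1,1],[0,0,0,0,0,-0.1,1],[0,0,0,0,0,-0.055,1],[0,0,0,0,0,0,1],[0,0,0,0,0,0,1],[0,0,0,0,0,0,1]]
  ]
}}

```text
time_s: 4.9
ee_pos: [545.8, 136.9, 102.2]
ee_rot: [180.0, 0.1, -167.9]
force: [0.0, -0.1, -0.3]
gripper_width: 0.3
gripper_force: 0.0
```

```bash
python3 look.py w2
python3 - <<'E'
from h import *
a,_=optics.grab_frame("top");b,_=optics.grab_frame("scene");w=cv2.imread("pics/w2.png")
r=lambda i:cv2.resize(i,(400,300),interpolation=cv2.INTER_CUBIC)
cv2.imwrite("pics/c2.png",np.vstack([np.hstack([r(a[110:230,200:360,::-1]),r(b[140:260,180:340,::-1])]),np.hstack([r(w),r(w)])]))
E
```

```text
4.9 [545.8 136.9 102.2] [ 1.7999e+02  1.4000e-01 -1.6786e+02] [ 0.  -0.1 -0.3] 0.3048807480783034 [ 13.  22. 101.   0.  57. -89.]
key_top 0.75 [ 61. 136.] [508.1  -1.1  94. ]
photometer 0.73 [201. 193.] [551.8  61.5   0. ]
```

View pics/c2.png

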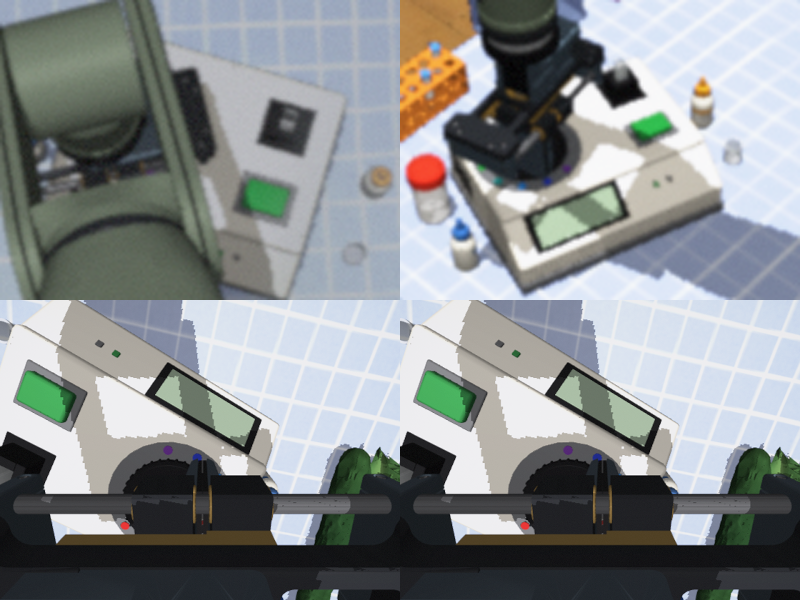

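Request:
{"api": "send_rows", "payload": {
  "targets": [
    [[0,0,0,0.01,0.002,0,1],[0,0,0,0.01,0.002,0,1],[0,0,0,0.01,0.002,0,1],[0,0,0,0.01,0.002,0,1],[0,0,0,0.005,0.001,0,1],[0,0,0,0,0,0,1],[0,0,0,0,0,0,1],[0,0,0,0,0,0,1]]
  ]
}}

```text
time_s: 6.1
ee_pos: [553.8, 138.6, 100.9]
ee_rot: [180.0, -0.0, -167.8]
force: [0.3, 0.5, 0.5]
gripper_width: 0.8
gripper_force: 0.0
```

Request:
{"api": "send_rows", "payload": {
  "targets": [
    [[0,0,0,0.005,0.001,0,1],[0,0,0,0,0,0,1],[0,0,0,0,0,0,1]]
  ]
}}

```text
time_s: 6.4
ee_pos: [554.4, 138.8, 100.9]
ee_rot: [180.0, -0.1, -167.8]
force: [-2.0, -0.1, 0.9]
gripper_width: 0.4
gripper_force: 0.7
```

Request:
{"api": "send_rows", "payload": {
  "targets": [
    [[0,0,0,0.005,0.001,0,1],[0,0,0,0,0,0,1],[0,0,0,0,0,0,1]]
  ]
}}

```text
time_s: 6.7
ee_pos: [554.9, 139.0, 100.9]
ee_rot: [180.0, -0.1, -167.8]
force: [-5.2, 0.2, 2.8]
gripper_width: 0.4
gripper_force: 2.5
```

```bash
python3 - <<'E'
import numpy as np
v=np.array([-30.2,23.0])
for k in range(48):
    a=np.radians(-2.5);w=np.array([[np.cos(a),-np.sin(a)],[np.sin(a),np.cos(a)]])@v
    if k%6==0:print()
    print(k,np.round((w-v)/200,4),np.round(w+[585,116],1),end=" ");v=w
print(-2.5/90)
E
```

```text
0 [0.0052 0.0065] [555.8 140.3] 1 [0.0054 0.0062] [556.9 141.5] 2 [0.0057 0.006 ] [558.1 142.7] 3 [0.006  0.0057] [559.3 143.9] 4 [0.0062 0.0055] [560.5 145. ] 5 [0.0064 0.0052] [561.8 146. ] 
6 [0.0067 0.0049] [563.1 147. ] 7 [0.0069 0.0046] [564.5 147.9] 8 [0.0071 0.0043] [565.9 148.8] 9 [0.0072 0.004 ] [567.3 149.6] 10 [0.0074 0.0037] [568.8 150.3] 11 [0.0076 0.0034] [570.3 151. ] 
12 [0.0077 0.003 ] [571.9 151.6] 13 [0.0078 0.0027] [573.5 152.2] 14 [0.0079 0.0023] [575.  152.6] 15 [0.008 0.002] [576.6 153. ] 16 [0.0081 0.0016] [578.3 153.4] 17 [0.0082 0.0013] [579.9 153.6] 
18 [0.0082 0.0009] [581.6 153.8] 19 [0.0083 0.0006] [583.2 153.9] 20 [0.0083 0.0002] [584.9 154. ] 21 [ 0.0083 -0.0002] [586.5 153.9] 22 [ 0.0083 -0.0005] [588.2 153.8] 23 [ 0.0082 -0.0009] [589.8 153.7] 
24 [ 0.0082 -0.0012] [591.5 153.4] 25 [ 0.0081 -0.0016] [593.1 153.1] 26 [ 0.0081 -0.0019] [594.7 152.7] 27 [ 0.008  -0.0023] [596.3 152.2] 28 [ 0.0079 -0.0026] [597.9 151.7] 29 [ 0.0077 -0.003 ] [599.4 151.1] 
30 [ 0.0076 -0.0033] [600.9 150.5] 31 [ 0.0074 -0.0036] [602.4 149.7] 32 [ 0.0073 -0.004 ] [603.9 148.9] 33 [ 0.0071 -0.0043] [605.3 148.1] 34 [ 0.0069 -0.0046] [606.7 147.2] 35 [ 0.0067 -0.0049] [608.  146.2] 
36 [ 0.0065 -0.0052] [609.3 145.2] 37 [ 0.0062 -0.0054] [610.5 144.1] 38 [ 0.006  -0.0057] [611.7 142.9] 39 [ 0.0057 -0.006 ] [612.9 141.7] 40 [ 0.0055 -0.0062] [614.  140.5] 41 [ 0.0052 -0.0064] [615.  139.2] 
42 [ 0.0049 -0.0067] [616.  137.9] 43 [ 0.0046 -0.0069] [616.9 136.5] 44 [ 0.0043 -0.0071] [617.8 135.1] 45 [ 0.004  -0.0072] [618.6 133.7] 46 [ 0.0037 -0.0074] [619.3 132.2] 47 [ 0.0034 -0.0076] [620.  130.7] -0.027777777777777776
```

Request:
{"api": "send_rows", "payload": {
  "targets": [
    [[0,0,-0.028,0.005,0.0065,0,1],[0,0,-0.028,0.0055,0.006,0,1],[0,0,-0.028,0.0055,0.006,0,1],[0,0,-0.028,0.006,0.0055,0,1],[0,0,-0.028,0.006,0.0055,0,1]]
  ]
}}

```text
time_s: 7.2
ee_pos: [561.3, 144.8, 100.8]
ee_rot: [-180.0, -0.0, 179.5]
force: [-1.6, -0.4, 0.8]
gripper_width: 0.2
gripper_force: 1.1
```

Request:
{"api": "send_rows", "payload": {
  "targets": [
    [[0,0,-0.028,0.0065,0.005,0,1],[0,0,-0.028,0.0065,0.005,0,1],[0,0,-0.028,0.007,0.0045,0,1],[0,0,0,0,0,0,1],[0,0,0,0,0,0,1]]
  ]
}}

```text
time_s: 7.7
ee_pos: [566.2, 147.9, 101.0]
ee_rot: [180.0, 0.1, 172.1]
force: [-0.4, 0.6, 0.5]
gripper_width: 0.3
gripper_force: 0.0
```

Request:
{"api": "send_rows", "payload": {
  "targets": [
    [[0,0,-0.028,0.007,0.0043,0,1],[0,0,-0.028,0.0072,0.004,0,1],[0,0,-0.028,0.0074,0.0037,0,1],[0,0,-0.028,0.0076,0.0034,0,1],[0,0,-0.028,0.0077,0.003,0,1],[0,0,-0.028,0.0078,0.0027,0,1],[0,0,-0.028,0.0079,0.0023,0,1],[0,0,-0.028,0.008,0.002,0,1]]
  ]
}}

```text
time_s: 8.5
ee_pos: [576.2, 153.2, 100.9]
ee_rot: [-179.9, -0.1, 151.8]
force: [-2.9, 0.1, 2.4]
gripper_width: 0.5
gripper_force: 1.7
```

Request:
{"api": "send_rows", "payload": {
  "targets": [
    [[0,0,-0.028,0.0081,0.0016,0,1],[0,0,-0.028,0.0082,0.0013,0,1],[0,0,-0.028,0.0082,0.0009,0,1],[0,0,-0.028,0.0083,0.0006,0,1],[0,0,0,0,0,0,1],[0,0,0,0,0,0,1]]
  ]
}}

```text
time_s: 9.1
ee_pos: [584.4, 153.8, 101.0]
ee_rot: [180.0, 0.0, 141.9]
force: [0.5, 0.4, -0.5]
gripper_width: 0.4
gripper_force: 0.0
```

Request:
{"api": "send_rows", "payload": {
  "targets": [
    [[0,0,-0.028,0.0083,0.0002,0,1],[0,0,-0.028,0.0083,-0.0002,0,1],[0,0,-0.028,0.0083,-0.0005,0,1],[0,0,-0.028,0.0082,-0.0009,0,1],[0,0,-0.028,0.0082,-0.0012,0,1],[0,0,-0.028,0.0081,-0.0016,0,1],[0,0,-0.028,0.0081,-0.0019,0,1],[0,0,-0.028,0.008,-0.0023,0,1]]
  ]
}}

```text
time_s: 9.9
ee_pos: [596.1, 153.4, 100.9]
ee_rot: [-180.0, -0.2, 121.5]
force: [-2.9, 3.1, 0.7]
gripper_width: 0.1
gripper_force: 2.3
```

Request:
{"api": "send_rows", "payload": {
  "targets": [
    [[0,0,-0.028,0.0079,-0.0026,0,1],[0,0,-0.028,0.0077,-0.003,0,1],[0,0,-0.028,0.0076,-0.0033,0,1],[0,0,-0.028,0.0074,-0.0036,0,1],[0,0,0,0,0,0,1],[0,0,0,0,0,0,1]]
  ]
}}

```text
time_s: 10.5
ee_pos: [603.4, 149.5, 101.0]
ee_rot: [180.0, 0.0, 111.6]
force: [0.0, 0.0, -0.0]
gripper_width: 0.7
gripper_force: 0.0
```

Three clicks are done. For the last one I'll go to about 100°, check, then creep.

Request:
{"api": "send_rows", "payload": {
  "targets": [
    [[0,0,-0.028,0.0073,-0.004,0,1],[0,0,-0.028,0.0071,-0.0043,0,1],[0,0,-0.028,0.0069,-0.0046,0,1],[0,0,-0.028,0.0067,-0.0049,0,1],[0,0,-0.028,0.0065,-0.0052,0,1],[0,0,-0.028,0.0062,-0.0054,0,1],[0,0,-0.028,0.006,-0.0057,0,1],[0,0,-0.028,0.0057,-0.006,0,1]]
  ]
}}

```text
time_s: 11.3
ee_pos: [613.5, 142.9, 101.0]
ee_rot: [-180.0, -0.2, 91.3]
force: [-0.8, 5.5, 1.0]
gripper_width: 0.2
gripper_force: 2.6
```

Request:
{"api": "send_rows", "payload": {
  "targets": [
    [[0,0,-0.028,0.0055,-0.0062,0,1],[0,0,-0.028,0.0052,-0.0064,0,1],[0,0,0,0,0,0,1],[0,0,0,0,0,0,1]]
  ]
}}

```text
time_s: 11.7
ee_pos: [616.2, 139.3, 101.0]
ee_rot: [180.0, -0.0, 86.4]
force: [0.3, 1.2, -0.3]
gripper_width: 0.3
gripper_force: 0.9
```

Request:
{"api": "send_rows", "payload": {
  "targets": [
    [[0,0,-0.028,0.0049,-0.0067,0,1],[0,0,0,0,0,0,1],[0,0,0,0,0,0,1],[0,0,0,0,0,0,1]]
  ]
}}

```text
time_s: 12.1
ee_pos: [616.7, 137.3, 100.9]
ee_rot: [-180.0, 0.0, 83.9]
force: [-0.5, -0.0, -0.3]
gripper_width: 0.2
gripper_force: 0.0
```

Request:
{"api": "send_rows", "payload": {
  "targets": [
    [[0,0,0,0.002,0.02,0,1],[0,0,0,0.002,0.02,0,1],[0,0,0,0,0,0.15,1],[0,0,0,0,0,0.2,1],[0,0,0,0,0,0.2,1],[0,0,0,0,0,0.2,1],[0,0,0,-0.13,-0.19,0,1],[0,0,0,-0.13,-0.19,0,1],[0,0,0,-0.13,-0.19,0,1],[0,0,0,-0.13,-0.19,0,1],[0,0,0,0,0,0,1],[0,0,0,0,0,0,1]]
  ]
}}

```text
time_s: 13.3
ee_pos: [513.7, -6.6, 251.5]
ee_rot: [179.9, -0.0, 83.7]
force: [0.3, -0.8, 0.6]
gripper_width: 0.3
gripper_force: 0.0
```

```bash
python3 look.py w3
```

```text
13.3 [513.7  -6.6 251.5] [ 1.7992e+02 -3.0000e-02  8.3730e+01] [ 0.3 -0.8  0.6] 0.2654331617551388 [-2. 11. 94.  0. 75.  4.]
dial_centre 0.97 [344.  63.] [585.  114.5 117. ]
key_top 0.63 [390.  58.] [634.6 117.   94. ]
bar_push 0.56 [339.  69.] [585.7 114.1  85. ]
photometer 0.85 [302. 122.] [549.1  65.1   0. ]
```

View pics/w3.png

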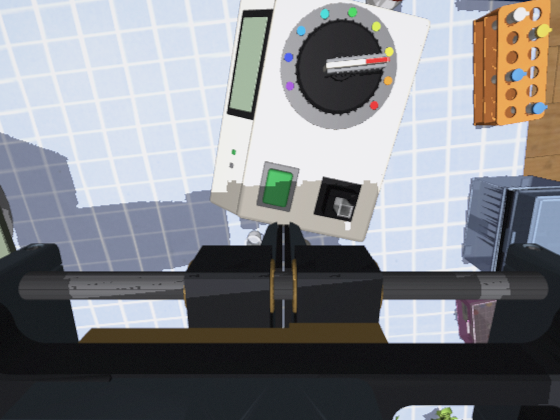

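```bash
python3 - <<'E'
from h import *
P,K,s=wpose()
a=wdep(P,K,(330,66.5),117);b=wdep(P,K,(386,60.5),117);print(a,b,np.degrees(np.arctan2(*(b-a)[[1,0]])))
c=np.array([584.5,115])
for n,px in dict(yel=(389,51),ora=(388,80),red=(374,105),cyan=(324,14),pur=(290,86),green=(352,12)).items():
    w=wdep(P,K,px,86);d=w[:2]-c;print(n,w,np.hypot(*d),np.degrees(np.arctan2(d[1],d[0])))
p=cv2.imread("pics/w3.png");cv2.imwrite("pics/c3.png",cv2.resize(p[0:140,260:420],None,fx=4,fy=4,interpolation=cv2.INTER_CUBIC))
h=cv2.cvtColor(p[0:140,260:420],cv2.COLOR_BGR2HSV);m=((h[:,:,0]<6)|(h[:,:,0]>174))&(h[:,:,1]>130)&(h[:,:,2]>90)
n,l,st,ce=cv2.connectedComponentsWithStats(m.astype(np.uint8));print(st,ce+[260,0])
E
```

```text
[571.66778946 113.82069868 117.        ] [623.23330494 113.41980279 117.        ] -0.4454368299973911
yel [636.5400552  126.28378191  86.        ] 53.249329383476365 12.233994539094526
ora [635.14753948  99.09603583  86.        ] 53.0858675342306 -17.43294430376669
red [620.15729962  76.06850722  86.        ] 52.793031228936805 -47.51347539245099
cyan [573.83111888 166.08629483  86.        ] 52.188452210591905 101.79612916043813
pur [534.19558078 104.07496734  86.        ] 51.477091331531405 -167.74687551004254
green [601.11698436 164.89960786  86.        ] 52.59367865068169 71.5818127398345
[[    0     0   160   140 22260]
 [  133     0     1     1     1]
 [  106    57    21     6    86]
 [  129    60     1     1     1]
 [  110   101     8     9    52]] [[339.27286613  69.45813118]
 [393.           0.        ]
 [376.39534884  59.8255814 ]
 [389.          60.        ]
 [373.73076923 104.94230769]]
```

View pics/c3.png

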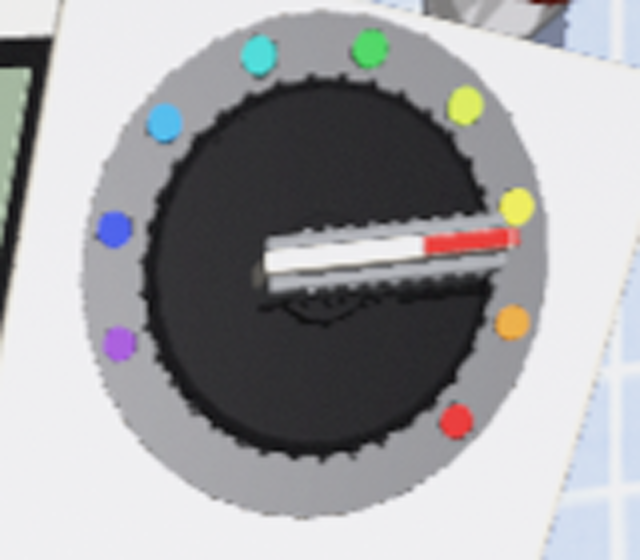

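The picture shows the bar's red tip at (387,60), between yellow (389,51) and orange (388,80). By angle it sits at about 0°, with the halfway point at -2.6°, so it hasn't snapped yet. I'll go back and push a few degrees more.

Request:
{"api": "send_rows", "payload": {
  "targets": [
    [[0,0,0,0.13,0.19,0,1],[0,0,0,0.13,0.19,0,1],[0,0,0,0.13,0.19,0,1],[0,0,0,0.13,0.19,0,1],[0,0,0,0,0,0,1],[0,0,0,0,0,-0.2,1],[0,0,0,0,0,-0.2,1],[0,0,0,0,0,-0.2,1],[0,0,0,0,0,-0.15,1],[0,0,0,0,0,0,1],[0,0,0,0,0,0,1]]
  ]
}}

```text
time_s: 14.7
ee_pos: [617.8, 145.7, 101.5]
ee_rot: [-180.0, 0.0, 83.8]
force: [0.8, -0.3, 1.0]
gripper_width: 0.3
gripper_force: 0.0
```

Request:
{"api": "send_rows", "payload": {
  "targets": [
    [[0,0,0,-0.002,-0.02,0,1],[0,0,0,-0.002,-0.015,0,1],[0,0,0,0,-0.005,0,1],[0,0,0,0,0,0,1],[0,0,0,0,0,0,1]]
  ]
}}

```text
time_s: 15.2
ee_pos: [617.3, 137.5, 102.1]
ee_rot: [179.9, -0.0, 83.8]
force: [0.8, 0.3, 0.1]
gripper_width: 0.4
gripper_force: 0.5
```

Request:
{"api": "send_rows", "payload": {
  "targets": [
    [[0,0,-0.014,0.0023,-0.0034,0,1],[0,0,-0.014,0.0023,-0.0034,0,1],[0,0,0,0,0,0,1],[0,0,0,0,0,0,1]]
  ]
}}

```text
time_s: 15.6
ee_pos: [617.4, 135.9, 100.6]
ee_rot: [-179.9, 0.1, 81.3]
force: [-0.3, 0.4, -0.1]
gripper_width: 0.3
gripper_force: 0.0
```

Request:
{"api": "send_rows", "payload": {
  "targets": [
    [[0,0,-0.014,0.0022,-0.0035,0,1],[0,0,-0.014,0.0022,-0.0035,0,1],[0,0,0,0,0,0,1],[0,0,0,0,0,0,1]]
  ]
}}

```text
time_s: 16.0
ee_pos: [618.7, 134.8, 100.9]
ee_rot: [-180.0, 0.0, 78.8]
force: [-0.4, -0.3, -0.2]
gripper_width: 0.3
gripper_force: 0.0
```

Now at about 112.5°. I'll take it to 115°, then back off and look.

Request:
{"api": "send_rows", "payload": {
  "targets": [
    [[0,0,-0.014,0.0021,-0.0036,0,1],[0,0,-0.014,0.002,-0.0036,0,1],[0,0,0,0,0,0,1],[0,0,0,0,0,0,1]]
  ]
}}

```text
time_s: 16.4
ee_pos: [619.6, 133.5, 101.0]
ee_rot: [180.0, 0.0, 76.3]
force: [-0.7, 0.2, -0.4]
gripper_width: 0.3
gripper_force: 0.0
```

Request:
{"api": "send_rows", "payload": {
  "targets": [
    [[0,0,0,0.004,0.02,0,1],[0,0,0,0.004,0.02,0,1],[0,0,0,0,0,0.15,1],[0,0,0,0,0,0.2,1],[0,0,0,0,0,0.2,1],[0,0,0,0,0,0.2,1],[0,0,0,-0.13,-0.17,0,1],[0,0,0,-0.13,-0.17,0,1],[0,0,0,-0.13,-0.17,0,1],[0,0,0,-0.13,-0.17,0,1],[0,0,0,0,0,0,1],[0,0,0,0,0,0,1]]
  ]
}}

```text
time_s: 17.6
ee_pos: [517.3, 5.5, 251.5]
ee_rot: [179.9, -0.1, 76.2]
force: [-0.3, 0.1, 1.3]
gripper_width: -0.1
gripper_force: 0.0
```

```bash
python3 look.py w4; python3 -c "
import cv2;p=cv2.imread('pics/w4.png');cv2.imwrite('pics/c4.png',cv2.resize(p[0:240,220:460],None,fx=2.5,fy=2.5,interpolation=cv2.INTER_CUBIC))"
```

```text
17.6 [517.3   5.5 251.5] [ 1.7992e+02 -6.0000e-02  7.6180e+01] [-0.3  0.1  1.3] -0.11976994992025176 [-1. 12. 93.  0. 75. 13.]
dial_centre 0.95 [331.  67.] [591.3 115.2 117. ]
dial_tip 0.87 [369.  72.] [624.7 102.6 117. ]
key_top 0.82 [274. 200.] [ 5.067e+02 -5.000e-01  9.400e+01]
bar_push 0.69 [295. 131.] [546.8  65.8  85. ]
photometer 0.19 [336. 202.] [584.5 -48.1   0. ]
```

View pics/c4.png

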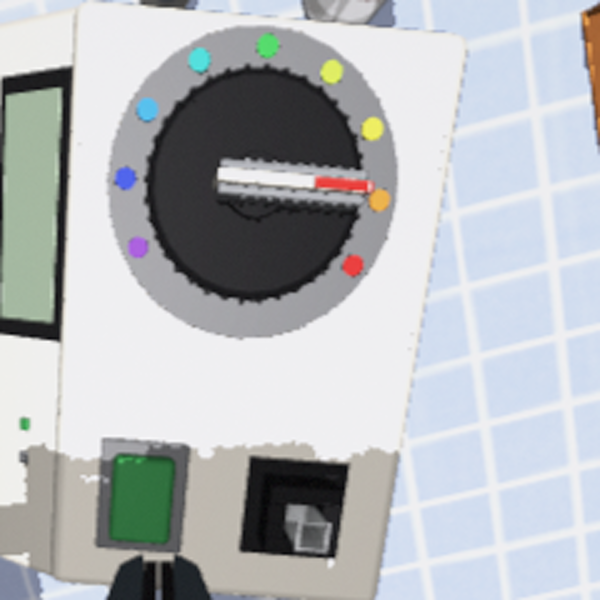

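```bash
python3 - <<'E'
from h import *
P,K,s=wpose()
a=wdep(P,K,(308,69.8),117);b=wdep(P,K,(367,73.8),117);print(a,b,np.degrees(np.arctan2(*(b-a)[[1,0]])))
k=optics.silhouettes("wrist","key")[0];print(k["conf"],k["at"],wdep(P,K,k["at"],94))
E
```

```text
[569.82494152 119.162712   117.        ] [622.40169093 102.82914413 117.        ] -17.2580039612232
0.95 [276.8, 199.5] [ 5.09824925e+02 -1.64837844e-01  9.40000000e+01]
```

The bar is at -17.3° against orange at -17.5° (red tip by the orange dot in c4.png), so the dial rests in the fourth click. Next I'll go down on the key.

Request:
{"api": "send_rows", "payload": {
  "targets": [
    [[0,0,-0.045,-0.044,-0.03,0,1],[0,0,0,0,0,-0.2,1],[0,0,0,0,0,-0.2,1],[0,0,0,0,0,-0.2,1],[0,0,0,0,0,-0.1,1],[0,0,0,0,0,-0.04,1],[0,0,0,0,0,0,1],[0,0,0,0,0,0,1],[0,0,0,0,0,0,1]]
  ]
}}

```text
time_s: 18.85
ee_pos: [509.6, -0.4, 104.4]
ee_rot: [179.8, -0.1, 72.2]
force: [0.0, 0.6, -0.8]
gripper_width: 0.6
gripper_force: 0.0
```

Request:
{"api": "send_rows", "payload": {
  "targets": [
    [[0,0,0,0,0,-0.015,1],[0,0,0,0,0,-0.01,1],[0,0,0,0,0,-0.01,1],[0,0,0,0,0,-0.01,1],[0,0,0,0,0,0,1],[0,0,0,0,0,0,1],[0,0,0,0,0,0,1]]
  ]
}}

```text
time_s: 19.55
ee_pos: [508.4, -0.5, 94.1]
ee_rot: [180.0, 0.0, 72.2]
force: [-0.9, 0.3, 1.8]
gripper_width: 0.3
gripper_force: 0.8
```

Request:
{"api": "send_rows", "payload": {
  "targets": [
    [[0,0,0,0,0,-0.005,1],[0,0,0,0,0,-0.005,1],[0,0,0,0,0,-0.005,1],[0,0,0,0,0,-0.005,1],[0,0,0,0,0,0,1],[0,0,0,0,0,0,1]]
  ]
}}

```text
time_s: 20.15
ee_pos: [508.4, -0.5, 90.1]
ee_rot: [180.0, -0.0, 72.2]
force: [-0.8, -0.5, 4.8]
gripper_width: 0.4
gripper_force: 2.4
```

Request:
{"api": "send_rows", "payload": {
  "targets": [
    [[0,0,0,0,0,-0.005,1],[0,0,0,0,0,0,1],[0,0,0,0,0,0,1]]
  ]
}}

```text
time_s: 20.45
ee_pos: [508.4, -0.5, 89.3]
ee_rot: [180.0, -0.0, 72.2]
force: [-1.5, 0.0, 6.2]
gripper_width: 0.8
gripper_force: 3.0
```

Request:
{"api": "send_rows", "payload": {
  "targets": [
    [[0,0,0,0,0,-0.005,1],[0,0,0,0,0,0,1],[0,0,0,0,0,0,1]]
  ]
}}

```text
time_s: 20.75
ee_pos: [508.4, -0.5, 89.2]
ee_rot: [180.0, -0.0, 72.2]
force: [-3.3, -1.1, 11.9]
gripper_width: 0.2
gripper_force: 6.1
```

Bottomed at 12 N. Now I'll release straight up.

Request:
{"api": "send_rows", "payload": {
  "targets": [
    [[0,0,0,0,0,0.01,1],[0,0,0,0,0,0.02,1],[0,0,0,0,0,0.04,1],[0,0,0,0,0,0.15,1],[0,0,0,0,0,0.2,1],[0,0,0,0,0,0.2,1],[0,0,0,0,0,0.2,1],[0,0,0,0,0,0,1],[0,0,0,0,0,0,1],[0,0,0,0,0,0,1]]
  ]
}}

```text
time_s: 21.75
ee_pos: [507.5, -0.5, 250.5]
ee_rot: [-179.8, 0.0, 72.2]
force: [-1.0, -0.6, -0.8]
gripper_width: 0.5
gripper_force: 0.0
```

```bash
python3 look.py w5
```

```text
21.75 [ 5.075e+02 -5.000e-01  2.505e+02] [-1.7985e+02  5.0000e-02  7.2210e+01] [-1.  -0.6 -0.8] 0.5415934531591982 [-1. 11. 94. -0. 75. 16.]
dial_centre 0.77 [325.  58.] [585.  113.3 117. ]
dial_tip 0.72 [369.  54.] [623.8 104.4 117. ]
key_top 0.68 [285. 196.] [508.5  -4.7  94. ]
bar_push 0.66 [322.  61.] [586.4 115.7  85. ]
photometer 0.88 [298. 123.] [548.5  63.1   0. ]
```

View pics/w5.png

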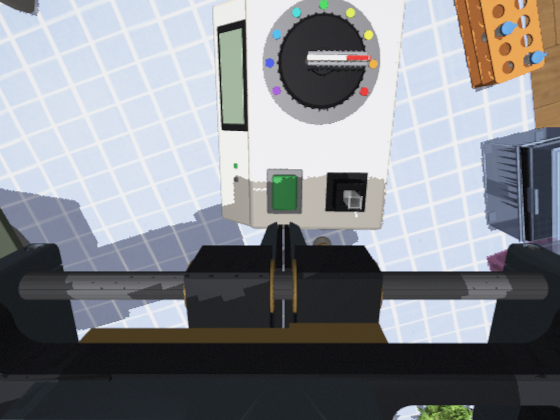

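The bar points at orange (tip 369,57; dot 373,64), the key at (285,193) is up, and the cuvette at (351,198) is in its well. I'm handing in the job.

```bash
python3 -c "
from workcell import env
print(env.job_done())"
```

```text
the job is handed in; nothing more can be done
None
```

I pushed the dial four clicks clockwise, from the cyan dot to the orange dot, then pressed the green key all the way down and let it come back up, and handed the job in at about 22 s; the fourth click needed a second push because the bar had first stopped about halfway.

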